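Open the used-slide bin with its lever

ROBOT

A 6-joint arm with a two-finger parallel gripper is mounted at the origin on a cart in front of the work surface, level with it; the furniture and walls round the work are solid. World frame = base frame: x ahead of the robot, y to its left, z up, the work surface at z = 0. Lengths are in mm, angles in rad, forces in N, time in s.
With the tool pointing down it reaches from about 275 to 750 mm from the base axis. Payload 10.2 kg.
Tool frame: the origin (TCP) lies on the centre line of the jaws, within the pads' length; the fingertips stand tips_ahead ahead of it and the grasp point (between the pads) lies 11 mm behind it (tips_ahead is the distance from the TCP to the fingertips, in mm); z points along the fingers, y is the direction in which the jaws open and shut (so a half turn about z gives the same grasp; the last joint's range is limited). The gripper opens to 85 mm and grips with 20 to 120 N. Pads are 22 mm wide; open, the fingers measure 114 mm over their backs; the gripper's body (76 mm by 85 mm) begins 54 mm behind the grasp point. The pads swing forward as they close: fully open they stand 13 mm farther back than shut.
Start: joints at [-1.516, 0.313, 1.498, -0, 1.331, -0.223], TCP at [143.963, -504.882, 239.294] pointing down, gripper open.
Joint ranges: [-2.94, 2.94], [-0.97, 2.17], [0.19, 2.56], [-1.23, 4.37], [0.02, 3.11], [-2.88, 2.88]. Speed limits (rad/s): [2.39, 2.39, 3.01, 3.14, 3.14, 3.14].

INTERFACE

Orientations are given as a rotation vector (axis times angle).
In Python, from station import * gives the robot as it stands.
- The arm moves only by the shell command python3 -m pendant 'ROWS'. ROWS is JSON, a list of rows, each a list of 3 entries, a list of its own where there are three numbers: the shift along the tool's x, y, z normalised to -1 to 1, where 1 is 0.2 m, then the turn, a rotation vector about the tool's x, y, z normalised to -1 to 1, where 1 is pi/2 rad, then the closure, from 0 (fully open) to 1 (shut). In form: [[[dx, dy, dz], [ax, ay, az], hand], ...]. A call has 1 to 20 rows; each row is the pose to reach, as a shift and turn from the pose commanded when the call began, along the tool's axes at that moment; what a row does not reach only later rows make up. A row lasts 1/12 s, in which the tool goes at most 41.7 mm and 7.16 degrees, less where a joint would pass 70% of its speed; a pose out of reach is approached as far as the arm can. A call with a number of a shift or a turn outside -1 to 1 is refused whole. A call with a gripper value outside its range is refused whole. The fingers move at their own pace and stop on an object; the grip force is fixed at half the most. Time passes only in rows, so rows that repeat a pose let the fingers close. It gives the time, the measured TCP pose, the force and the opening at its end, in the units of the state.
- get_state(): the state, without advancing time (a new reading comes with each control period).
- capture(name): name is "scene" or "top" or "wrist"; returns the picture (384x512x3 uint8, red, green, blue); there is no depth.
- calibration(name): a dict with "intrinsics" (3x3 intrinsics, pixels), "world_from_camera" (4x4, takes a point from camera to world coordinates). Camera axes: x right, y down, z forward; pixel columns grow to the right and rows downward; lengths in mm; the calibration is good to about 2 mm. A picture is of the moment at which its call begins: read the wrist's pose just before it. calibration takes no time and is no camera call; for the wrist camera it gives the pose at the moment of the call.
- sign_off(): hands the job in, once; it reports no verdict.
The state is a dict: "t": time; "joint_pos": joint angles; "dq": joint speeds; "joint_torque": joint torques, N m; "eef_pos": TCP position; "orientation": TCP orientation; "force": force on the tool from outside, world axes, zero at the start; "torque": the same for the moment, N m; "width": opening from 0.0 (shut) to 1.0 (fully open).
Only numpy, scipy, OpenCV 4.12 (cv2) and the standard library are available. Lean on these libraries where they do the work, as an engineer would, in place of code of your own. Each camera call takes 0.05 s, during which the arm holds its last target.

TASK

Someone left the small white cardboard box standing on the weighted blue lid of the used-slide bin. Push it, without lifting or tipping it, across onto the rimmed, dark-matted shelf beside the lid until it stands wholly off the lid; then press the lever's red pad down with the fingertips, almost to the worktop, so that the lever raises the lid wide open, and finish while still holding the pad down and the lid up. Do not raise the lid with the robot itself, do not lift the lever out of its yoke, and leave the little bottle, the tissue booklet and the tally counter where they are.

Things in the scene. Friction and masses are not known exactly. Their poses are not given: they have to be found in the camera images.
- bin: fixed grey steel bin, 140 (x) x 188 (y) x 96 mm high, yaw -0.35 to 0.05 rad (a tall fixed microscope stands left of it, about x 0.45 to 0.72, y 0.07 to 0.27 m). Origin at worktop level, z up. Along its own y: lever yoke with pin line at y = -120 mm, 98 mm up (cheeks 44 mm wide, 106 mm high); wall at y = -53; lid from y = -50 to the hinge line at y = +31 mm, top 96 mm up; then the fixed shelf
- shelf_mid (a point): centre of the dark-matted shelf top, 95 mm up, at y = +80 mm in the bin's frame, same axes. Shelf runs from y = +31 to +129 mm, 128 mm wide inside, level with the lid to 1 mm so that things slide across; rim round its three outer sides, 6 mm thick, top 106 mm up
- lid (a joint): opening angle of the flat blue lid, rad: 0 shut, about 0.36 with the lever's pad pressed down to near the worktop. The lid weighs about 0.9 kg, has a closing spring, and falls shut when the lever is let go
- lid_lip (a point): top of the lid's 40 mm wide lip, above the lever's short end; 105 mm from the hinge line (the lip runs on to 130 mm). Turns with the lid
- lever: loose aluminium lever, 0.09 kg, its cross pin (own x axis) lying in the open-topped yoke; origin at the pin. Short arm 48 mm towards the bin's +y, brass tip under the lid's lip; long arm 150 mm towards the bin's -y, bar 16 mm wide, rising 0.34 rad at rest, with the red pad at its end
- lever_pad (a point): centre of the upper face of the round red pad (42 mm across, 12 mm thick) at the lever's long end; at rest 155 mm up and 259 mm along the bin's -y from its origin. Swings down on an arc of 150 mm radius round the pin under a push of some 2 to 4 N; it meets the worktop with this point about 20 mm up
- box_center (a point): centre of the small white cardboard box (blue band), 54 x 54 x 50 mm high, about 0.12 kg, loose, standing on the lid at the start, yaw within 0.4 rad of the bin's. 25 mm above its underside; axes along its edges, z up
- immersion_oil: little brown bottle, 27 mm across, 62 mm high, loose bystander; origin under its centre
- lens_tissue: white and teal tissue booklet, 105 x 75 x 8 mm, loose bystander; origin under its centre
- tally_counter: grey tally counter, 65 x 55 x 18 mm, loose bystander; origin under its centre

How it is judged (in metres and radians):
On the way, in this order (a step that is already met when the one before it is completed fails the run):
1. the box stands on the shelf, wholly off the lid, with the lid still shut (y of box_center in the frame of bin above 0.055 m and contact force between box and lid below 0.02 N and angle between box_center's own z axis and vertical below 0.1 rad and value of joint lid below 0.05 rad), for 0.2 s.
2. the lever, pressed by the fingers, has raised the lid wide open (value of joint lid above 0.28 rad and contact force between the fingers and lever above 0.2 N), for 0.2 s.
At the end, for the whole second after the job is handed in: The lid is held at more than 0.28 rad by the lever alone, the fingers pressing on the lever, and the box stands upright and still on the shelf, not touching the lid (all of step 2 and contact force between lever and lid above 0.2 N and y of box_center in the frame of bin above 0.055 m and z of box_center in the frame of bin between 0.112 and 0.128 m and contact force between box and lid below 0.02 N and angle between box_center's own z axis and vertical below 0.1 rad and linear speed of box below 0.02 m/s); the arm keeps its last pose, push and grip.
It fails at once if the box is lifted more than about 10 mm, tipped over, or falls off the bin (z of box_center in the frame of bin above 0.132 m or angle between box_center's own z axis and vertical above 0.4 rad or z of box_center in the frame of bin below 0.1 m).
It fails at once if the lid is raised while the box stands on it (value of joint lid above 0.08 rad and contact force between box and lid above 0.1 N).
It fails at once if the robot itself raises the lid (value of joint lid above 0.05 rad and contact force between any of the fingers, the arm and lid above 0.3 N).
It fails at once if the lever is lifted out of its yoke (distance of lever from where it was at the start of the episode above 0.012 m).
It fails at once if a bystander is disturbed (distance of any of immersion_oil, lens_tissue, tally_counter from where it was at the start of the episode above 0.02 m).
It also fails if it takes over 48 s, if anything falls off the work surface, if the arm or the gripper's body presses on something with over 40 N, if the wrist force passes 120 N, or if a joint passes its speed limit or range.

## Working session

There is one attempt and no reset: what is moved stays moved. The work goes in short steps, Python scripts to look and compute and a shell command to move; the robot and the scene stay as the last step left them, time stands still between calls to the robot, and variables do not carry over. Pictures are saved under pics/ and viewed, and the job is handed in when it is done.

```bash
ls; mkdir -p pics; python3 - <<'E'
from station import *
import cv2
s=get_state()
for k,v in s.items(): print(k,v)
for n in ("scene","top"):
    im=capture(n); cv2.imwrite(f"pics/{n}0.png",cv2.resize(im[:,:,::-1],(800,600),interpolation=cv2.INTER_CUBIC))
    cv2.imwrite(f"pics/{n}0_raw.png",im[:,:,::-1])
    c=calibration(n);print(n,c)
E
```

```text
pics
t 0.0
joint_pos [-1.51642132e+00  3.13463444e-01  1.49843435e+00 -7.70261597e-06
  1.33100843e+00 -2.23409553e-01]
dq [ 4.15896240e-05 -2.96727966e-04 -3.15185360e-04 -1.35935818e-04
  1.68462833e-03 -2.56627063e-03]
joint_torque [ 1.29836826e-04 -4.12269831e+01 -2.59739166e+01 -1.34566571e-04
  4.09199798e-03 -1.04690400e-05]
eef_pos [ 143.93639212 -504.62577202  238.72922119]
orientation [-3.11004169e+00 -4.34762954e-01 -1.62405171e-04]
force [-0.44410787  0.25300668 -0.08960883]
torque [-0.0330814   0.01757439  0.00375343]
width 0.9971723305237101
scene {'intrinsics': array([[401.65939295,   0.        , 268.46720165],
       [  0.        , 401.65939295, 192.53088105],
       [  0.        ,   0.        ,   1.        ]]), 'world_from_camera': array([[-8.86085903e-01, -2.00809307e-01,  4.17764760e-01,
         1.54745676e+02],
       [-4.63426645e-01,  4.01987484e-01, -7.89709951e-01,
         6.90734092e+02],
       [-9.35509699e-03, -8.93354176e-01, -4.49255826e-01,
         5.73630888e+02],
       [ 0.00000000e+00,  0.00000000e+00,  0.00000000e+00,
         1.00000000e+00]])}
top {'intrinsics': array([[431.49582337,   0.        , 258.17555478],
       [  0.        , 431.49582337, 192.65635387],
       [  0.        ,   0.        ,   1.        ]]), 'world_from_camera': array([[-2.15837781e-02, -9.93788347e-01,  1.09173542e-01,
         4.68088450e+02],
       [-9.99363729e-01,  2.45474796e-02,  2.58758138e-02,
        -1.68469686e+02],
       [-2.83950175e-02, -1.08545580e-01, -9.93685856e-01,
         1.13356735e+03],
       [ 0.00000000e+00,  0.00000000e+00,  0.00000000e+00,
         1.00000000e+00]])}
```

View pics/scene0.png

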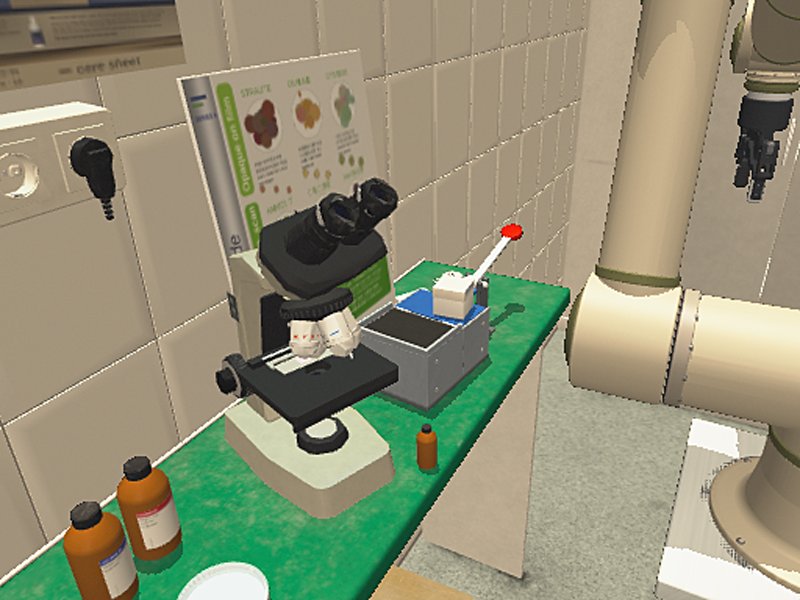

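View pics/top0.png

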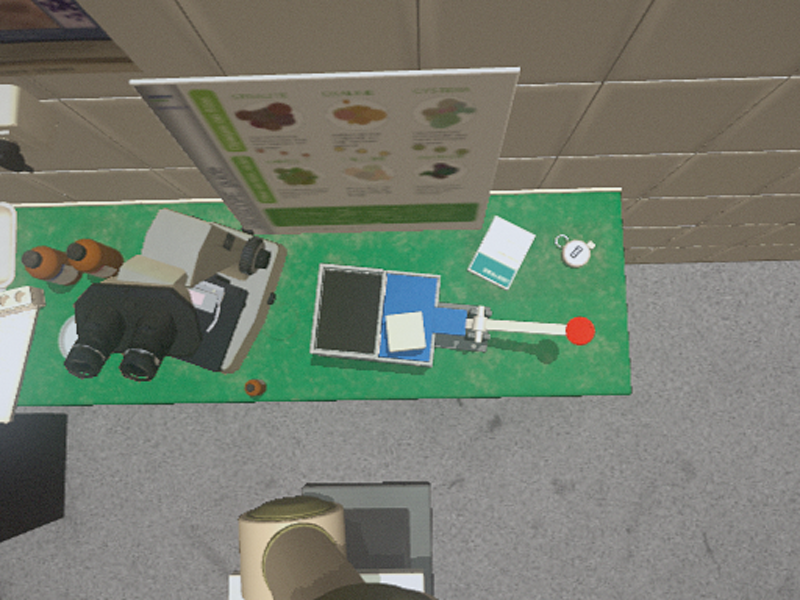

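```bash
python3 - <<'E'
import cv2
im=cv2.imread("pics/top0_raw.png")
cv2.imwrite("pics/topc.png",cv2.resize(im[155:245,190:300],None,fx=7,fy=6.5,interpolation=cv2.INTER_CUBIC))
cv2.imwrite("pics/topd.png",cv2.resize(im[155:245,270:390],None,fx=6.5,fy=6.5,interpolation=cv2.INTER_CUBIC))
E
```

```text
(no output)
```

View pics/topc.png

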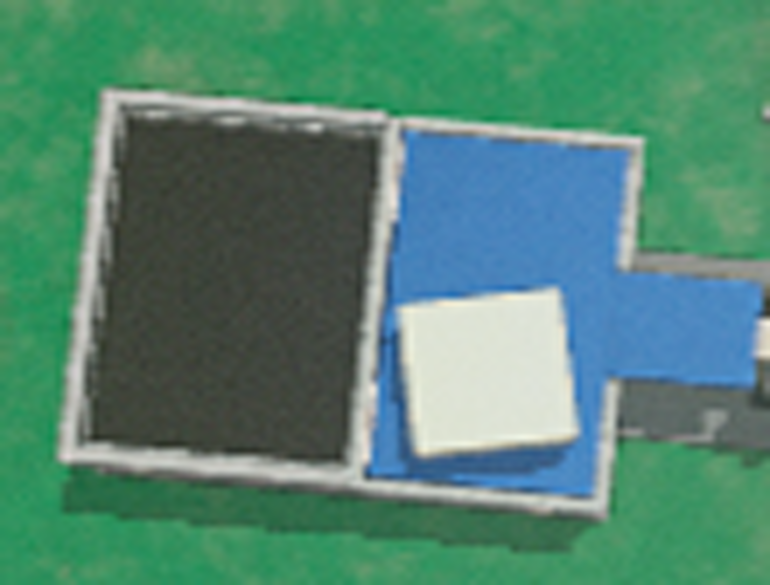

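View pics/topd.png

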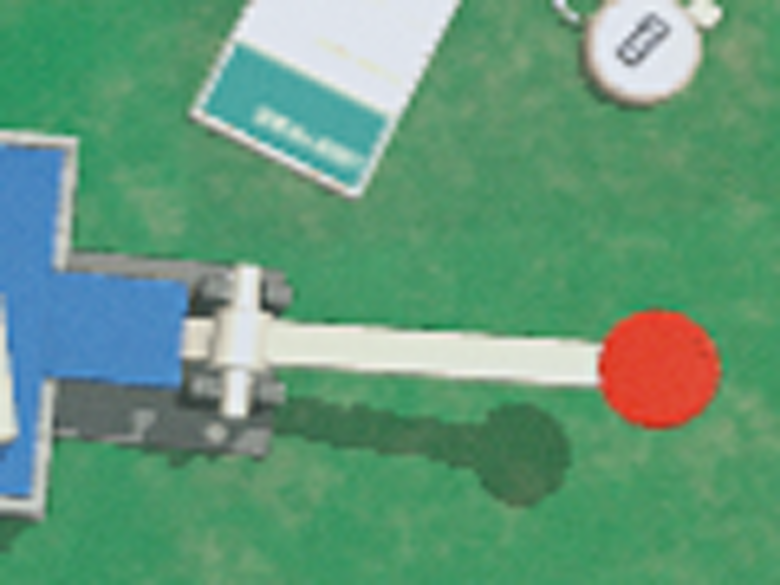

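```bash
cat > h.py <<'E'
import numpy as np
from station import *
def ray(n,u,v,z,c=None):
    c=c or calibration(n);K=c["intrinsics"];T=c["world_from_camera"]
    d=T[:3,:3]@np.linalg.inv(K)@[u,v,1];o=T[:3,3]
    return (o+d*(z-o[2])/d[2])
def proj(n,P,c=None):
    c=c or calibration(n);K=c["intrinsics"];T=np.linalg.inv(c["world_from_camera"])
    p=K@(T[:3,:3]@np.asarray(P,float)+T[:3,3]);return p[:2]/p[2]
E
python3 - <<'E'
from h import *
C=lambda x,y,z:ray("top",190+(x+.5)/7-.5,155+(y+.5)/6.5-.5,z)[:2]
D=lambda x,y,z:ray("top",270+(x+.5)/6.5-.5,155+(y+.5)/6.5-.5,z)[:2]
obs={"rimL":(C(105,92,106),(70,129)),"rimR":(C(62,462,106),(-70,129)),"wL":(C(643,138,96),(70,-56)),"wR":(C(605,518,96),(-70,-56)),"pad":(D(660,369,155),(0,-259))}
# bin +y toward world +y-ish? image left = +y world
A=np.array([v[0] for v in obs.values()]);B=np.array([v[1] for v in obs.values()],float)
for k,v in obs.items(): print(k,v[0])
def fit(A,B):
    a=A.mean(0);b=B.mean(0);H=(B-b).T@(A-a);U,S,V=np.linalg.svd(H);R=V.T@np.diag([1,np.linalg.det(V.T@U.T)])@U.T
    return R,a-R@b
for sx in (1,-1):
    R,t=fit(A,B*[sx,1]);print(sx,"yaw",np.arctan2(R[1,0],R[0,0]),"o",t,"res",(A-(B*[sx,1]@R.T+t)).round(1).tolist())
    if sx==1: R0,t0=R,t
bx=np.array([C(*p,146) for p in((400,305),(558,288),(580,438),(420,458))])
c=bx.mean(0);print("box",c,bx.tolist(),"in bin",R0.T@(c-t0)); e=bx[0]-bx[1];print("yaw edge",np.arctan2(e[1],e[0])-np.pi/2)
E
```

```text
rimL [642.41435529 -13.24523521]
rimR [505.32266511   2.57248456]
wL [ 621.80575132 -198.76788653]
wR [ 480.92980873 -181.92692215]
pad [ 526.92906768 -396.74704061]
1 yaw -0.11914451498672422 o [ 558.1666296  -135.18313852] res [[-0.6, 2.2], [1.3, 1.3], [0.8, 0.3], [-1.1, 0.5], [-0.5, -4.4]]
-1 yaw -0.1201416108995307 o [ 558.18900287 -135.18582817] res [[138.3, -14.5], [-137.8, 18.1], [139.8, -16.4], [-140.0, 17.2], [-0.2, -4.4]]
box [ 532.3624286  -144.81487964] [[556.7856868371144, -115.94954009637297], [561.5651542468471, -167.97539224858838], [508.46566196289314, -173.85861677563233], [502.63321136595783, -121.47596945093478]] in bin [-24.47641086 -12.63061905]
yaw edge 0.09161002330496348
```

```bash
python3 - <<'E'
import station
print([k for k in dir(station) if not k.startswith('__')])
print(getattr(station,'tips_ahead',None))
from h import *
import cv2
im=capture("wrist");cv2.imwrite("pics/wrist0.png",im[:,:,::-1]);print(calibration("wrist"))
C=lambda x,y,z:ray("top",190+(x+.5)/7-.5,155+(y+.5)/6.5-.5,z)[:2]
D=lambda x,y,z:ray("top",270+(x+.5)/6.5-.5,155+(y+.5)/6.5-.5,z)[:2]
A=np.array([C(105,92,106),C(62,462,106),C(643,138,96),C(605,518,96),D(660,369,155)]);B=np.array([(70,135),(-70,135),(70,-53),(-70,-53),(0,-259.)])
a=A.mean(0);b=B.mean(0);U,S,V=np.linalg.svd((B-b).T@(A-a));R=V.T@U.T;t=a-R@b
print("yaw",np.arctan2(R[1,0],R[0,0]),"o",t,"res",(A-(B@R.T+t)).round(1).tolist())
c=np.array([532.4,-144.8]);print("box in bin",R.T@(c-t))
E
```

```text
['IKError', 'calibration', 'capture', 'get_state', 'sign_off', 'tips_ahead']
8.0
{'intrinsics': array([[297.90243711,   0.        , 253.60473402],
       [  0.        , 297.90243711, 184.76741248],
       [  0.        ,   0.        ,   1.        ]]), 'world_from_camera': array([[ 2.73727767e-01, -9.23603584e-01, -2.68383177e-01,
         2.12641330e+02],
       [-9.61807147e-01, -2.62956276e-01, -7.60329474e-02,
        -4.84974964e+02],
       [-3.48737859e-04,  2.78945187e-01, -9.60306962e-01,
         3.72916327e+02],
       [ 0.00000000e+00,  0.00000000e+00,  0.00000000e+00,
         1.00000000e+00]])}
yaw -0.11915016864312061 o [ 557.73883007 -138.75762975] res [[-0.9, -0.2], [1.0, -1.0], [0.9, 0.9], [-1.0, 1.1], [-0.0, -0.8]]
box in bin [-24.44093093  -9.01151723]
```

View pics/wrist0.png

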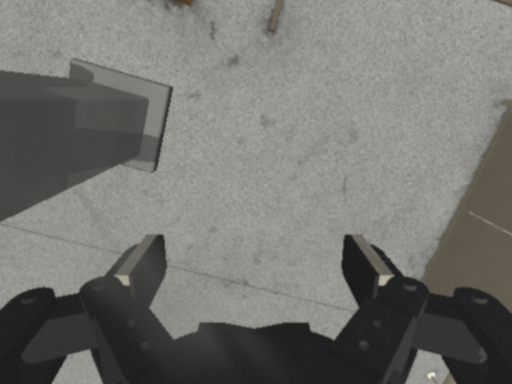

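```bash
cat >> h.py <<'E'
from scipy.spatial.transform import Rotation as Ro
YAW=-0.119;O=np.array([557.74,-138.76])
Rb=np.array([[np.cos(YAW),-np.sin(YAW)],[np.sin(YAW),np.cos(YAW)]])
def b2w(x,y): return Rb@[x,y]+O
def w2b(p): return Rb.T@(np.asarray(p)[:2]-O)
def plan(bx,by,z,psi=0.0):
    s=get_state();R=Ro.from_rotvec(s["orientation"]);p=s["eef_pos"]
    t=np.r_[b2w(bx,by),z]
    xa=YAW+np.pi/2+psi  # tool x angle
    x=np.array([np.cos(xa),np.sin(xa),0]);zz=np.array([0,0,-1.]);G=np.c_[x,np.cross(zz,x),zz]
    print("now bin",w2b(p).round(1),p[2].round(1),"tgt",t.round(1),"shift",(R.inv().apply(t-p)/200).round(3),"turn",((R.inv()*Ro.from_matrix(G)).as_rotvec()/(np.pi/2)).round(3),"t",s["t"],"F",s["force"].round(1),"w",round(s["width"],2))
E
python3 -c "
from h import *
plan(-24,-66,230)"
```

```text
now bin [-367.4 -412.5] 238.9 tgt [ 526.1 -201.4  230. ] shift [ 2.253 -0.934  0.046] turn [-0.    -0.    -0.747] t 0.15 F [ 0.2  0.3 -0.3] w 1.0
```

```bash
python3 -m pendant '[[[0.2,-0.08,0],[0,0,-0.07],0.7],[[0.4,-0.16,0],[0,0,-0.14],0.7],[[0.6,-0.25,0],[0,0,-0.21],0.7],[[0.8,-0.33,0],[0,0,-0.28],0.7],[[1,-0.41,0],[0,0,-0.35],0.7],[[1,-0.41,0],[0,0,-0.42],0.7],[[1,-0.41,0],[0,0,-0.49],0.7],[[1,-0.41,0],[0,0,-0.56],0.7],[[1,-0.41,0],[0,0,-0.63],0.7],[[1,-0.41,0],[0,0,-0.7],0.7],[[1,-0.41,0],[0,0,-0.747],0.7],[[1,-0.41,0],[0,0,-0.747],0.7],[[1,-0.41,0],[0,0,-0.747],0.7]]'; python3 -c "
from h import *
plan(-24,-66,230)"
```

```text
t: 1.23
eef_pos: [313.8, -371.1, 239.2]
orientation: [-2.352, -2.082, -0.0]
force: [-0.2, -0.1, -0.8]
width: 0.299
now bin [-214.7 -259.7] 239.2 tgt [ 526.1 -201.4  230. ] shift [0.971 0.95  0.046] turn [-0.    -0.    -0.002] t 1.2333 F [-0.2 -0.1 -0.8] w 0.3
```

```bash
python3 -m pendant '[[[0.14,0.14,0],[0,0,0],0.7],[[0.28,0.28,0],[0,0,0],0.7],[[0.42,0.42,0],[0,0,0],0.7],[[0.56,0.55,0],[0,0,0],0.7],[[0.7,0.68,0.01],[0,0,0],0.7],[[0.84,0.82,0.03],[0,0,0],0.7],[[0.97,0.95,0.045],[0,0,0],0.7],[[0.97,0.95,0.045],[0,0,0],0.7],[[0.97,0.95,0.045],[0,0,0],0.7],[[0.97,0.95,0.045],[0,0,0],0.7]]'; python3 -c "
from h import *
import cv2
plan(-24,-66,116)
im=capture('wrist');cv2.imwrite('pics/wrist1.png',im[:,:,::-1])
c=calibration('wrist')
for p in ((64,-50),(-64,-50),(64,31),(-64,31),(20,-90),(-20,-90)): print(p,proj('wrist',np.r_[b2w(*p),96],c).round(0))
"
```

```text
t: 2.07
eef_pos: [525.3, -201.5, 230.1]
orientation: [-2.351, -2.083, 0.001]
force: [-0.2, -0.2, 0.1]
width: 0.302
now bin [-24.8 -66.1] 230.1 tgt [ 526.1 -201.4  116. ] shift [0.001 0.004 0.571] turn [-0.     0.    -0.001] t 2.0667 F [-0.2 -0.2  0.1] w 0.3
(64, -50) [350. 160.]
(-64, -50) [210. 160.]
(64, 31) [359.  65.]
(-64, 31) [206.  66.]
(20, -90) [300. 201.]
(-20, -90) [258. 201.]
```

View pics/wrist1.png

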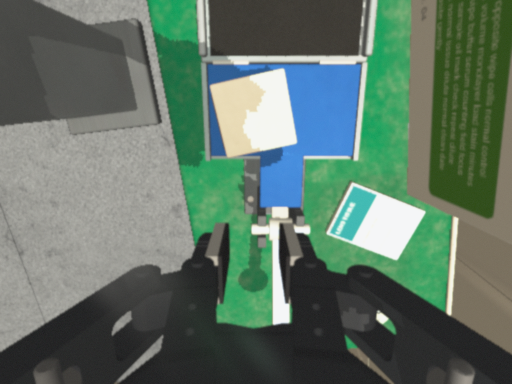

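```bash
python3 -m pendant '[[[0,0,0.15],[0,0,0],0.7],[[0,0,0.3],[0,0,0],0.7],[[0,0,0.42],[0,0,0],0.7],[[0,0,0.5],[0,0,0],0.7],[[0,0,0.55],[0,0,0],0.7],[[0,0,0.58],[0,0,0],0.7],[[0,0,0.58],[0,0,0],0.7],[[0,0,0.58],[0,0,0],0.7]]'; python3 -c "
from h import *
import cv2
plan(-24,-66,114)
im=capture('scene');cv2.imwrite('pics/s1.png',cv2.resize(im[120:260,200:380,::-1],None,fx=4.2,fy=4.2,interpolation=cv2.INTER_CUBIC))
im=capture('wrist');cv2.imwrite('pics/w2.png',im[:,:,::-1])
"
```

```text
t: 2.78
eef_pos: [525.8, -201.8, 115.2]
orientation: [2.35, 2.083, 0.001]
force: [-0.5, 0.2, 0.3]
width: 0.303
now bin [-24.2 -66.4] 115.2 tgt [ 526.1 -201.4  114. ] shift [0.002 0.001 0.006] turn [ 0.001  0.    -0.001] t 2.7833 F [-0.5  0.2  0.3] w 0.3
```

View pics/s1.png

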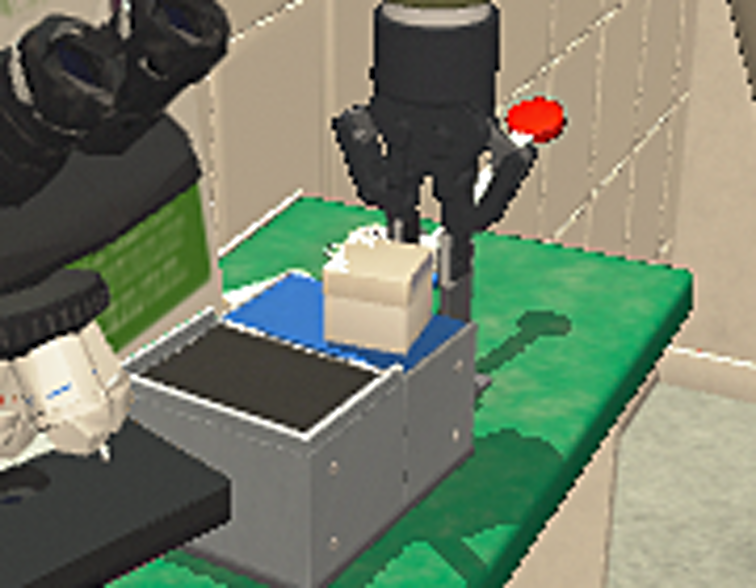

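View pics/w2.png

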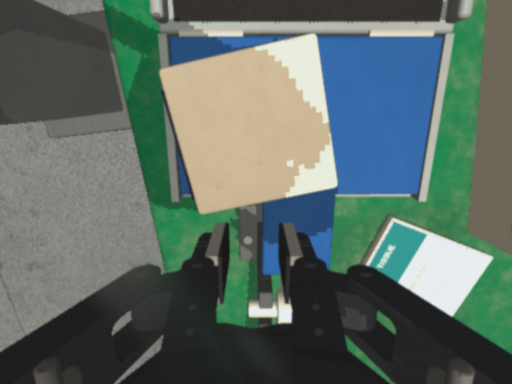

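```bash
python3 -m pendant '[[[0.03,0,0.01],[0,0,0],0.7],[[0.06,0,0.01],[0,0,0],0.7],[[0.085,0,0.01],[0,0,0],0.7],[[0.11,0,0.01],[0,0,0],0.7],[[0.13,0,0.01],[0,0,0],0.7],[[0.15,0,0.01],[0,0,0],0.7],[[0.17,0,0.01],[0,0,0],0.7],[[0.19,0,0.01],[0,0,0],0.7],[[0.21,0,0.01],[0,0,0],0.7],[[0.23,0,0.01],[0,0,0],0.7],[[0.25,0,0.01],[0,0,0],0.7],[[0.27,0,0.01],[0,0,0],0.7]]'; python3 -c "
from h import *
import cv2
plan(-24,42,114)
im=capture('wrist');cv2.imwrite('pics/w3.png',im[:,:,::-1])
"
```

```text
t: 3.88
eef_pos: [532.1, -147.3, 112.3]
orientation: [2.35, 2.085, 0.0]
force: [-0.3, -1.0, 1.0]
width: 0.299
now bin [-24.4 -11.5] 112.3 tgt [538.9 -94.2 114. ] shift [ 0.268  0.002 -0.008] turn [ 0.  0. -0.] t 3.8833 F [-0.3 -1.   1. ] w 0.3
```

View pics/w3.png

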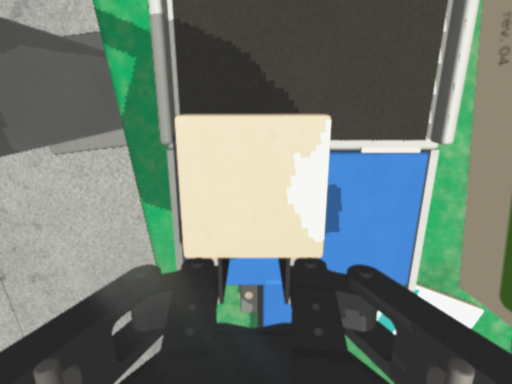

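```bash
python3 -m pendant '[[[0.02,0,0],[0,0,0],0.7],[[0.04,0,0],[0,0,0],0.7],[[0.06,0,0],[0,0,0],0.7],[[0.08,0,0],[0,0,0],0.7],[[0.1,0,0],[0,0,0],0.7],[[0.12,0,0],[0,0,0],0.7],[[0.14,0,0],[0,0,0],0.7],[[0.16,0,0],[0,0,0],0.7],[[0.18,0,0],[0,0,0],0.7],[[0.2,0,0],[0,0,0],0.7],[[0.22,0,0],[0,0,0],0.7],[[0.24,0,0],[0,0,0],0.7],[[0.26,0,0],[0,0,0],0.7],[[0.27,0,0],[0,0,0],0.7],[[0.27,0,0],[0,0,0],0.7]]'; python3 -c "
from h import *
import cv2
plan(-24,42,114)
im=capture('wrist');cv2.imwrite('pics/w4.png',im[:,:,::-1])
im=capture('scene');cv2.imwrite('pics/s4.png',cv2.resize(im[120:260,200:380,::-1],None,fx=4.2,fy=4.2,interpolation=cv2.INTER_CUBIC))
"
```

```text
t: 5.18
eef_pos: [538.6, -93.5, 112.3]
orientation: [-2.35, -2.085, -0.0]
force: [0.1, -0.7, -1.3]
width: 0.298
now bin [-24.4  42.6] 112.3 tgt [538.9 -94.2 114. ] shift [-0.003  0.002 -0.008] turn [ 0. -0. -0.] t 5.1833 F [ 0.1 -0.7 -1.3] w 0.3
```

View pics/w4.png

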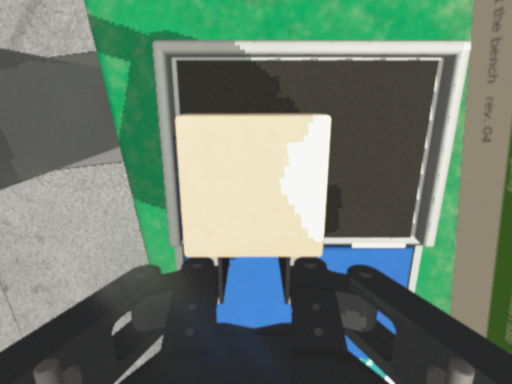

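View pics/s4.png

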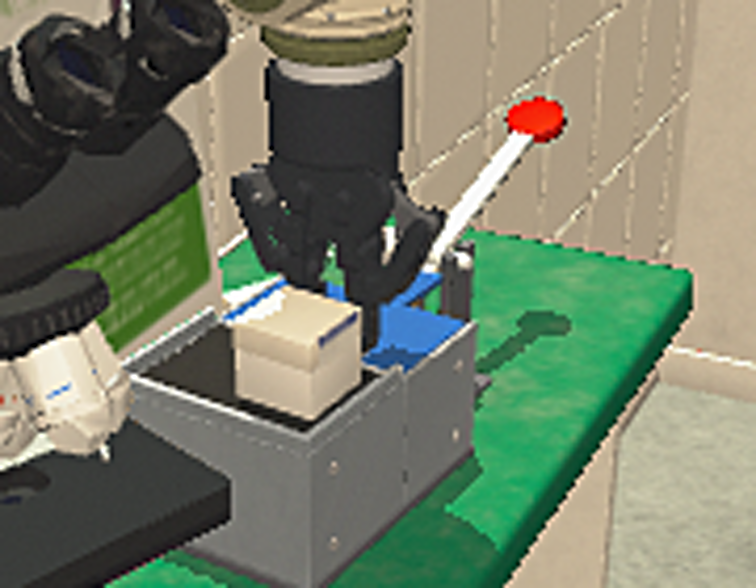

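```bash
python3 -m pendant '[[[-0.05,0,0],[0,0,0],0.7],[[-0.1,0,0],[0,0,0],0.7],[[-0.15,0,-0.1],[0,0,0],0.7],[[-0.15,0,-0.25],[0,0,0],0.7],[[-0.15,0,-0.45],[0,0,0],0.8],[[-0.15,0,-0.62],[0,0,0],1],[[-0.3,0.05,-0.62],[0,0,0],1],[[-0.5,0.1,-0.62],[0,0,0],1],[[-0.7,0.12,-0.62],[0,0,0],1],[[-0.9,0.12,-0.62],[0,0,0],1],[[-1,0.12,-0.62],[0,0,0],1],[[-1,0.12,-0.62],[0,0,0],1],[[-1,0.12,-0.62],[0,0,0],1]]'; python3 -c "
from h import *
import cv2
plan(0,-259,175)
im=capture('wrist');cv2.imwrite('pics/w5.png',im[:,:,::-1])
c=calibration('wrist');print(proj('wrist',np.r_[b2w(0,-259),155],c))
im=capture('top');cv2.imwrite('pics/t5.png',cv2.resize(im[155:245,190:320,::-1],None,fx=6,fy=6,interpolation=cv2.INTER_CUBIC))
"
```

```text
t: 6.37
eef_pos: [537.7, -297.1, 235.9]
orientation: [-2.352, -2.081, -0.0]
force: [0.4, -0.3, 0.2]
width: 0.001
now bin [  -1.1 -159.6] 235.9 tgt [ 527.  -395.9  175. ] shift [-0.497  0.007  0.304] turn [-0.    -0.    -0.002] t 6.3667 F [ 0.4 -0.3  0.2] w 0.0
[254.34750682 307.67307926]
```

View pics/t5.png

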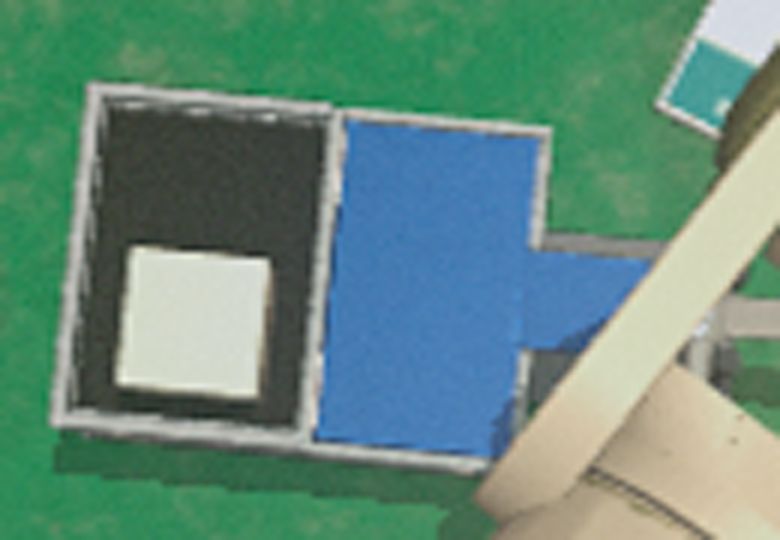

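View pics/w5.png

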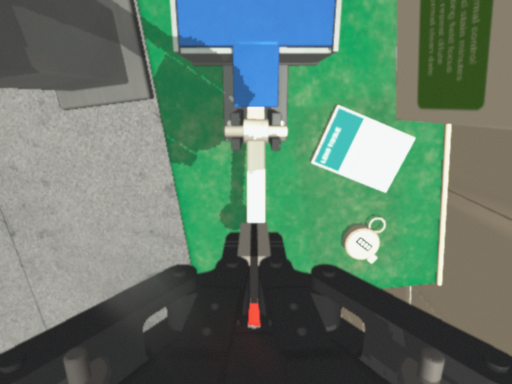

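```bash
python3 -m pendant '[[[-0.15,0,0],[0,0,0],1],[[-0.3,0.005,0],[0,0,0],1],[[-0.45,0.005,0.05],[0,0,0],1],[[-0.5,0.005,0.15],[0,0,0],1],[[-0.5,0.005,0.22],[0,0,0],1],[[-0.5,0.005,0.26],[0,0,0],1],[[-0.5,0.005,0.26],[0,0,0],1],[[-0.5,0.005,0.26],[0,0,0],1]]'; python3 -c "
from h import *
import cv2
plan(0,-260,160)
im=capture('scene');cv2.imwrite('pics/s6.png',cv2.resize(im[100:240,240:400,::-1],None,fx=4.2,fy=4.2,interpolation=cv2.INTER_CUBIC))
"
```

```text
t: 7.13
eef_pos: [528.0, -394.0, 185.0]
orientation: [2.348, 2.086, 0.0]
force: [0.5, 0.1, -0.1]
width: -0.002
now bin [   0.8 -256.9] 185.0 tgt [ 526.9 -396.9  160. ] shift [-0.015 -0.004  0.125] turn [0. 0. 0.] t 7.1333 F [ 0.5  0.1 -0.1] w -0.0
```

View pics/s6.png

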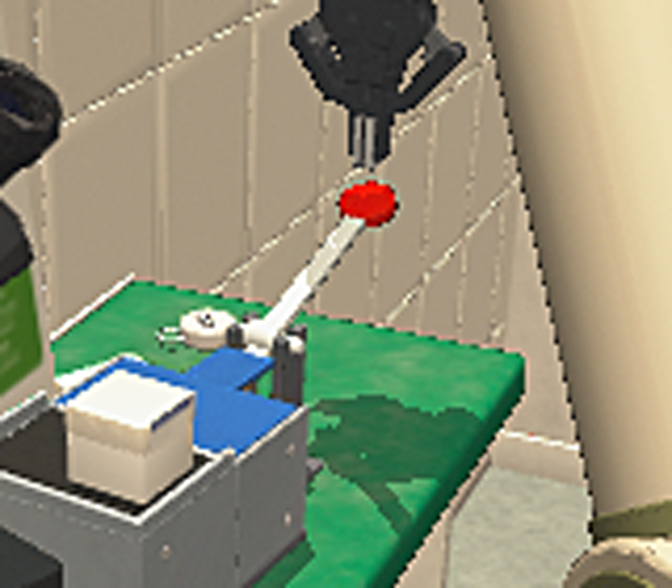

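```bash
python3 -m pendant '[[[-0.012,-0.004,0.06],[0,0,0],1],[[-0.015,-0.004,0.11],[0,0,0],1],[[-0.03,-0.004,0.15],[0,0,0],1],[[-0.04,-0.004,0.19],[0,0,0],1],[[-0.045,-0.004,0.23],[0,0,0],1],[[-0.055,-0.004,0.27],[0,0,0],1],[[-0.06,-0.004,0.31],[0,0,0],1],[[-0.065,-0.004,0.35],[0,0,0],1],[[-0.065,-0.004,0.39],[0,0,0],1],[[-0.065,-0.004,0.39],[0,0,0],1]]'; python3 -c "
from h import *
import cv2
plan(0,-268,75)
im=capture('scene');cv2.imwrite('pics/s7.png',cv2.resize(im[100:240,240:400,::-1],None,fx=4.2,fy=4.2,interpolation=cv2.INTER_CUBIC))
"
```

```text
t: 8.02
eef_pos: [524.7, -407.5, 104.3]
orientation: [-2.349, -2.083, 0.001]
force: [-0.2, -1.2, 2.3]
width: -0.001
now bin [  -0.9 -270.7] 104.3 tgt [ 525.9 -404.9   75. ] shift [0.013 0.005 0.147] turn [-0.001 -0.001 -0.   ] t 8.0167 F [-0.2 -1.2  2.3] w -0.0
```

View pics/s7.png

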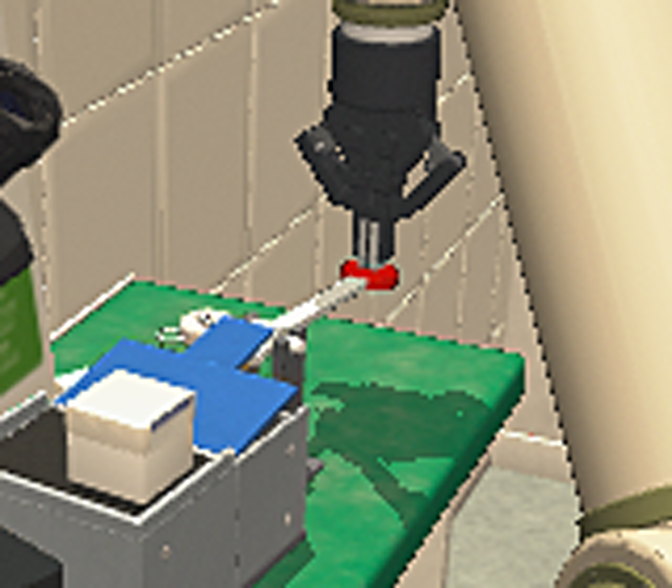

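```bash
python3 -m pendant '[[[0.002,0.004,0.04],[0,0,0],1],[[0.008,0.004,0.08],[0,0,0],1],[[0.016,0.004,0.12],[0,0,0],1],[[0.024,0.004,0.16],[0,0,0],1],[[0.035,0.004,0.2],[0,0,0],1],[[0.045,0.004,0.24],[0,0,0],1],[[0.06,0.004,0.28],[0,0,0],1],[[0.07,0.004,0.31],[0,0,0],1],[[0.07,0.004,0.31],[0,0,0],1]]'; python3 -c "
from h import *
import cv2
plan(0,-254,38)
im=capture('scene');cv2.imwrite('pics/s8.png',cv2.resize(im[100:240,240:400,::-1],None,fx=4.2,fy=4.2,interpolation=cv2.INTER_CUBIC));cv2.imwrite('pics/s8r.png',im[:,:,::-1])
# predicted lid edge corners for angles
for th in (0,.2,.28,.32,.36):
    print(th,[((proj('scene',np.r_[b2w(sx,31-r*np.cos(th)),96+r*np.sin(th)])-[240,100])*4.2).round(0).tolist() for sx,r in((64,81),(-64,81),(20,130),(-20,130))])
"
```

```text
t: 8.82
eef_pos: [527.2, -392.4, 42.3]
orientation: [-2.347, -2.083, -0.001]
force: [-0.3, -1.3, 0.1]
width: 0.003
now bin [-2.000e-01 -2.555e+02] 42.3 tgt [ 527.6 -391.    38. ] shift [0.007 0.001 0.022] turn [-0.002 -0.002 -0.   ] t 8.8167 F [-0.3 -1.3  0.1] w 0.0
0 [[131.0, 355.0], [302.0, 404.0], [227.0, 344.0], [279.0, 358.0]]
0.2 [[129.0, 333.0], [302.0, 381.0], [226.0, 310.0], [279.0, 323.0]]
0.28 [[128.0, 325.0], [301.0, 373.0], [224.0, 297.0], [277.0, 310.0]]
0.32 [[127.0, 322.0], [301.0, 369.0], [223.0, 291.0], [276.0, 304.0]]
0.36 [[126.0, 318.0], [300.0, 365.0], [222.0, 284.0], [275.0, 298.0]]
```

View pics/s8.png

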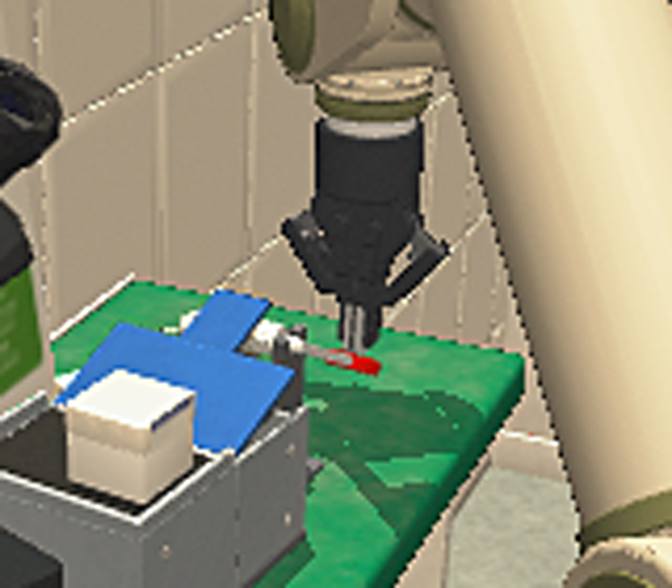

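```bash
python3 -m pendant '[[[-0.01,0,0.01],[0,0,0],1],[[-0.015,0,0.02],[0,0,0],1],[[-0.015,0,0.025],[0,0,0],1],[[-0.015,0,0.025],[0,0,0],1],[[-0.015,0,0.025],[0,0,0],1],[[-0.015,0,0.025],[0,0,0],1],[[-0.015,0,0.025],[0,0,0],1],[[-0.015,0,0.025],[0,0,0],1]]'; python3 -c "
from h import *
import cv2
plan(0,-254,38)
im=capture('scene');cv2.imwrite('pics/s9.png',cv2.resize(im[150:220,260:360,::-1],None,fx=7.5,fy=7.5,interpolation=cv2.INTER_CUBIC))
im=capture('top');cv2.imwrite('pics/t9.png',cv2.resize(im[100:260,180:400,::-1],None,fx=3.6,fy=3.6,interpolation=cv2.INTER_CUBIC))
for th in (.28,.32,.36):
    print(th,[((proj('scene',np.r_[b2w(sx,31-r*np.cos(th)),96+r*np.sin(th)])-[260,150])*7.5).round(0).tolist() for sx,r in((64,81),(-64,81),(20,130),(-20,130))])
for i in range(3): print(get_state()['force'].round(2)); capture('top')
"
```

```text
t: 9.53
eef_pos: [527.3, -396.9, 39.4]
orientation: [2.35, 2.085, 0.0]
force: [-0.1, -0.0, 2.6]
width: 0.0
now bin [   0.5 -259.9] 39.4 tgt [ 527.6 -391.    38. ] shift [ 0.029 -0.002  0.007] turn [ 0.  0. -0.] t 9.5333 F [-0.1 -0.   2.6] w 0.0
0.28 [[78.0, 206.0], [388.0, 291.0], [250.0, 155.0], [345.0, 179.0]]
0.32 [[76.0, 199.0], [387.0, 284.0], [248.0, 144.0], [344.0, 168.0]]
0.36 [[75.0, 192.0], [386.0, 277.0], [246.0, 133.0], [342.0, 157.0]]
[0.13 0.31 3.18]
[ 1.31 -0.34  2.99]
[-0.17  0.97  3.36]
```

View pics/s9.png

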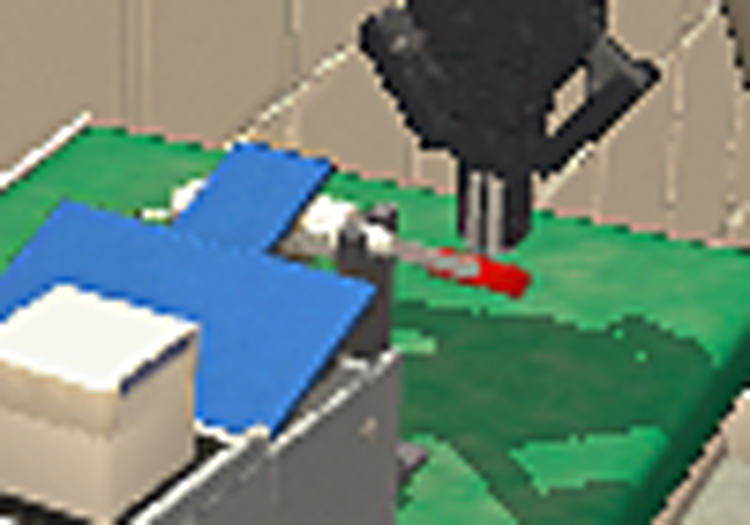

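View pics/t9.png

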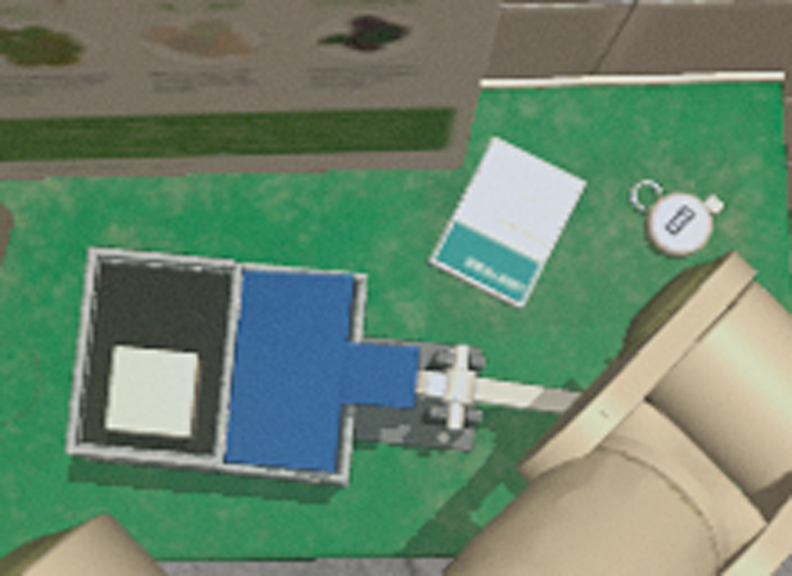

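```bash
python3 -m pendant '[[[0,0,0.01],[0,0,0],1],[[0.005,0,0.02],[0,0,0],1],[[0.005,0,0.02],[0,0,0],1],[[0.005,0,0.02],[0,0,0],1],[[0.005,0,0.02],[0,0,0],1],[[0.005,0,0.02],[0,0,0],1],[[0.005,0,0.02],[0,0,0],1],[[0.005,0,0.02],[0,0,0],1],[[0.005,0,0.02],[0,0,0],1]]'; python3 -c "
from h import *
import cv2
plan(0,-254,38)
im=capture('scene');cv2.imwrite('pics/s10.png',cv2.resize(im[150:220,260:360,::-1],None,fx=7.5,fy=7.5,interpolation=cv2.INTER_CUBIC))
for i in range(3): print(get_state()['force'].round(2)); capture('top')
"
```

```text
t: 10.53
eef_pos: [527.3, -395.8, 35.2]
orientation: [-2.35, -2.085, 0.0]
force: [0.4, 0.5, 0.7]
width: 0.001
now bin [   0.3 -258.8] 35.2 tgt [ 527.6 -391.    38. ] shift [ 0.024 -0.001 -0.014] turn [-0. -0. -0.] t 10.5333 F [0.4 0.5 0.7] w 0.0
[-0.05  0.25  1.45]
[-0.9  -0.93  1.8 ]
[-1.04 -0.17  1.57]
```

View pics/s10.png

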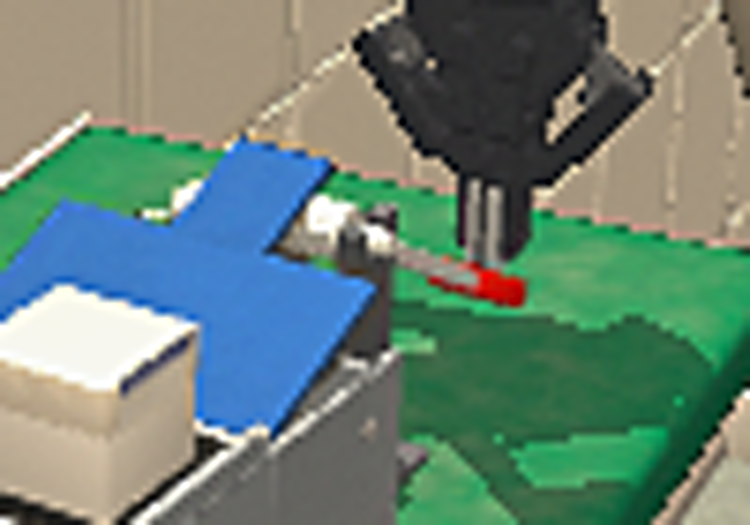

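```bash
python3 -c "
from station import *
print(sign_off()); print(get_state()['t'])"
```

```text
the job is handed in; nothing more can be done
None
the job is handed in; nothing more can be done
```

I pushed the box across onto the shelf, then pressed the lever's red pad down with the closed fingertips. I handed the job in at about 10.8 s with the pad still held down and the lid up. The hand-in gave no verdict, so the results below are from my own checks.

- **Box:** the pictures show it upright on the shelf and wholly off the lid, centred about 80 mm along the bin's y. That position comes from where the fingers stopped and matches the pictures.
- **Lid:** it stands at roughly 0.33 to 0.35 rad, judged from where the lip's corners appear in the scene camera, against the 0.28 needed. The lid's outer corner read slightly lower (about 0.29) until I corrected for an offset in that view.
- **Push on the pad:** the last readings were noisy, with the upward force between 0.7 and 1.8 N. That is lower than the 3 N measured 4 mm higher, but the lid stayed up. The fingertips sit about 27 mm above the worktop.
- **Other items:** the tissue booklet and tally counter look unmoved in the last top view. I did not look at the bottle again after the start, but the arm never came near it. In the pictures the lever is still in its yoke.

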